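# Shingle glaze test tiles in a tray

### The arm

A 6-joint arm with a two-finger parallel gripper is mounted at the origin on the work surface. World frame = base frame: x ahead of the robot, y to its left, z up, the work surface at z = 0. Lengths are in m, angles in degrees, forces in N, time in s.
With the tool pointing down it reaches from about 0.25 to 0.725 m from the base axis. Payload 9.7 kg.
Tool frame: the origin (TCP) lies on the centre line of the jaws, within the pads' length; the fingertips stand 19 mm ahead of it and the grasp point (between the pads) is the TCP (bot.tcp_to_tips is the z of the fingertips in the tool frame, in m); z points along the fingers, y is the line along which they close (so a half turn about z gives the same grasp; the last joint's range is limited). The gripper opens to 85 mm and grips with 20 to 120 N. Pads are 22 mm wide; open, the fingers measure 114 mm over their backs; the gripper's body (76 mm by 85 mm) begins 54 mm behind the grasp point. The pads swing forward as they close: fully open they stand 13 mm farther back than shut.
Start: joints at [72.479, 4.979, 10.078, 95.1, 0, 90], TCP at [0.166, 0.524, 0.25] pointing down, gripper open.
Joint ranges: [-179.16, 179.16], [-48.56, 103.87], [-65.8, 70.77], [-126.05, 130.52], [-82.76, 87.17], [-180, 180]. Speed limits (degrees/s): [127.2, 127.2, 147.25, 180, 180, 180].

### API

Orientations are given as [roll, pitch, yaw] about the fixed x, y, z axes, in that order (R = Rz(yaw) Ry(pitch) Rx(roll)).
In Python, from workcell import bot gives the robot as it stands. The module is installed in compiled form; this text tells all that it offers.
- The arm moves only by the tool play_rows, never from a script. Its argument "increments" is a list of rows, each an object with "slide": the shift along the tool's x, y, z in mm, a list of three; "angular": the turn, a rotation vector about the tool's x, y, z in degrees, a list of three; "claw": the opening, from -1 (shut) to 1 (fully open). In form: [{"slide": [x, y, z], "angular": [rx, ry, rz], "claw": claw}, ...]. A call has 1 to 8 rows; each row shifts and turns the commanded pose from where the row before left it, along the tool's axes as they then stand; what a row does not reach is not made up. A row lasts 1/10 s, in which the tool goes at most 50 mm and 8.59 degrees, less where a joint would pass 70% of its speed; a pose out of reach is approached as far as the arm can. A call is refused whole if a number of a shift passes 50 or a number of a turn 8.59, either way. A call with a gripper value outside its range is refused whole. The fingers move at their own pace and stop on an object; "squeeze" is the grip in N (left out, the last holds). Time passes only in rows, so rows that do not move let the fingers close. It gives the time, the measured TCP pose, the force, the opening and the grip force at its end, in the units of the state.
- bot.get_obs(): the state, without advancing time (a new reading comes with each control period).
- bot.camera(name): name is "scene" or "top" or "wrist"; returns the picture (480x640x3 uint8, red, green, blue); there is no depth.
- bot.camera_info(name): a dict with "fovy" (degrees; the focal length in pixels is half the picture's height over the tangent of half this angle, whatever the lens; pixels are square), "cx", "cy" (the principal point, pixels), "k1" (the pictures are not rectified: a ray, as slopes to the right and down, at radius r is drawn at 1 + k1 r^2 times it, then the intrinsics apply), "R" (3x3) and "t" (3): a world point X has camera coordinates R X + t. Camera axes: x right, y down, z forward; pixel columns grow to the right and rows downward; lengths in m; the calibration is good to about 2 mm. A picture is of the moment at which its call begins: read the wrist's pose just before it. camera_info takes no time and is no camera call; for the wrist camera it gives the pose at the moment of the call.
- bot.job_done(): hands the job in; it is judged then, once.
The state is a dict: "time": time; "q": joint angles; "qd": joint speeds; "joint_efforts": joint torques, N m; "ee_pos": TCP position; "tcp_rot": TCP orientation; "wrist_force": force on the tool from outside, world axes, zero at the start; "torque": the same for the moment, N m; "opening": finger opening in m; "grasp_force": force on a finger pad.
Only numpy, scipy, OpenCV 4.12 (cv2) and the standard library are available. Lean on these libraries where they do the work, as an engineer would, in place of code of your own. Each camera call takes 0.05 s, during which the arm holds its last target. There are 200 camera calls.

### The job

Carry on the shingled row begun in the tray: lay the long plain tile so that its near end covers about the last quarter of the first tile and its far end slopes down to the tray floor. Then lay the long notched tile over the plain one in the same way, in one straight row along the tray, leaving the first tile where it is.

Things in the scene. Friction and masses are not known exactly. Their poses are not given: they have to be found in the camera images.
- tray: shallow plywood tray, fixed to the table, 272 mm long (its x) by 152 mm wide (its y) by 20 mm high; floor and walls 6 mm thick, so the floor surface is 6 mm above the table and the walls rise 14 mm above the floor; inside 260 by 140 mm. Origin at the centre of the underside. Its x axis points away from the robot along the row: 'near' is -x, 'far' is +x. The row grows from the near end to the far end
- tile_first: the first tile of the row, already lying flat and loose on the tray floor near the tray's near (-x) end wall, its long side along the tray, x pointing to the far end: plain terracotta test tile, 90 mm long (its x) by 50 mm wide (its y) by 10 mm thick (z), 85 g, rigid; origin at the centre of the underside of that outline
- tile_plain: the long plain tile, lying flat and loose on the table beside the tray among other tiles (a round one 54 mm across and a 45 mm square one, both not wanted): terracotta test tile, 90 mm long (its x) by 50 mm wide (its y) by 10 mm thick (z), 85 g, rigid; origin at the centre of the underside of that outline; it goes second in the row. Either end may go first
- tile_notched: the long notched tile, lying flat and loose on the table beside the tray: terracotta test tile, 90 mm long (its x) by 50 mm wide (its y) by 10 mm thick (z), 85 g, rigid; origin at the centre of the underside of that outline; a notch 18 mm wide and 14 mm deep is cut in the middle of its +x end; it goes last in the row. Either end may go first
Mind the look-alikes: they are no part of the job. What is shaped like the tile_notched but black or blue is not meant.

How it is judged (in metres and radians):
On the way:
1. the plain tile is laid, let go, overlapping the far end of the first tile and resting on the tray floor (x of tile_plain in the frame of tile_first between 0.05 and 0.082 m and y of tile_plain in the frame of tile_first between -0.02 and 0.02 m and angle between the y axis of tile_plain and the y axis of tray, either way round below 0.26 rad and angle between tile_plain's own z axis and vertical between 0.05 and 0.3 rad and contact force between tile_plain and tile_first above 0.02 N and contact force between tile_plain and tray above 0.02 N and linear speed of tile_plain below 0.02 m/s and contact force between tile_plain and the fingers below 0.02 N and distance of tile_first from where it was at the start of the episode below 0.02 m), for 0.2 s.
At the end, for the whole second after the job is handed in: Plain tile's centre 50-82 mm beyond the first's along the row, notched 50-82 mm beyond the plain; both within 20 mm sideways, 15 degrees of square, sloping 3-17 degrees, touching the tile before and the tray floor, released, at rest; first tile moved under 20 mm (all of step 1 and x of tile_notched in the frame of tile_first between 0.1 and 0.164 m and y of tile_notched in the frame of tile_first between -0.02 and 0.02 m and angle between the y axis of tile_notched and the y axis of tray, either way round below 0.26 rad and angle between tile_notched's own z axis and vertical between 0.05 and 0.3 rad and contact force between tile_notched and tile_plain above 0.02 N and contact force between tile_notched and tray above 0.02 N and linear speed of tile_notched below 0.02 m/s and contact force between tile_notched and the fingers below 0.02 N and horizontal distance between tile_plain and tile_notched between 0.05 and 0.082 m).
It also fails if it takes over 58 s, if anything falls off the work surface, if the arm or the gripper's body presses on something with over 40 N, if the wrist force passes 120 N, or if a joint passes its speed limit or range.

## Working session

There is one attempt and no reset: what is moved stays moved. The work goes in short steps, Python scripts to look and compute and a tool call to move; the robot and the scene stay as the last step left them, time stands still between calls to the robot, and variables do not carry over. Pictures are saved under pics/ and viewed, at most 10 in all, crops included, and the job is handed in when it is done.

Besides the shell and the picture viewer there is one more tool, called after "Call:" by a JSON object that holds its "name" and its "arguments", one argument or row to a line. play_rows: Moves the arm, as the interface text tells. Its arguments: {"type":"object","properties":{"increments":{"type":"array"},"squeeze":{"type":"number"}},"required":["increments"]}

```bash
mkdir -p pics; cat > h.py <<'E'
import numpy as np, cv2
from workcell import bot
def ray(info,px):
    f=240/np.tan(np.radians(info["fovy"])/2)
    d=(np.atleast_2d(px)-[info["cx"],info["cy"]])/f
    u=d.copy()
    for _ in range(20): u=d/(1+info["k1"]*(u**2).sum(1,keepdims=True))
    R=np.array(info["R"]);t=np.array(info["t"])
    return -R.T@t, np.c_[u,np.ones(len(u))]@R
def onplane(info,px,z):
    o,d=ray(info,px); return o+d*((z-o[2])/d[:,2:3])
def snap(name,fn):
    i=bot.camera_info(name); p=bot.camera(name); cv2.imwrite('pics/'+fn,p[:,:,::-1]); return i,p
E
python3 - <<'E'
from h import *
print(bot.get_obs())
for n in("top","scene"):
    i,p=snap(n,n+'0.png'); print(n,i)
E
```

```text
{'time': 0.0, 'q': array([ 7.24786476e+01,  5.01012530e+00,  1.00359096e+01,  9.50997487e+01,
       -9.85193617e-04,  8.99986165e+01]), 'qd': array([ 0.05027177, -0.04829169, -0.06348338, -0.00334368, -0.02288717,
        0.10702198]), 'joint_efforts': array([-2.25040960e-03, -5.20388961e+01,  4.64801967e+01,  1.63585012e-02,
       -8.13389624e-05,  1.46533718e-06]), 'ee_pos': array([0.16552821, 0.52429181, 0.24960544]), 'tcp_rot': array([-1.79926036e+02,  9.83406780e-04,  1.62480032e+02]), 'wrist_force': array([-0.26381499, -0.14909866, -0.12982269]), 'torque': array([ 0.01937435,  0.00081154, -0.02423863]), 'grasp_force': 0.0, 'opening': 0.08567909759395044}
top {'fovy': 48.71369261125701, 'cx': 312.1472859786345, 'cy': 242.60148541923994, 'k1': -0.11481258904083382, 'R': array([[-1.93967880e-02, -9.99811132e-01, -1.21043767e-03],
       [-9.94715326e-01,  1.94199841e-02, -1.00818081e-01],
       [ 1.00822546e-01, -7.51506046e-04, -9.94904141e-01]]), 't': array([-0.034992  ,  0.57587335,  0.89791763])}
scene {'fovy': 47.19047352700001, 'cx': 317.61684447904173, 'cy': 243.13654071327275, 'k1': 0.024344538164685424, 'R': array([[-2.87407208e-01,  9.57808474e-01, -1.52940755e-04],
       [ 7.94299085e-01,  2.38254114e-01, -5.58859500e-01],
       [-5.35243926e-01, -1.60741729e-01, -8.29262345e-01]]), 't': array([ 0.21946691, -0.44715293,  1.19252088])}
```

View pics/top0.png

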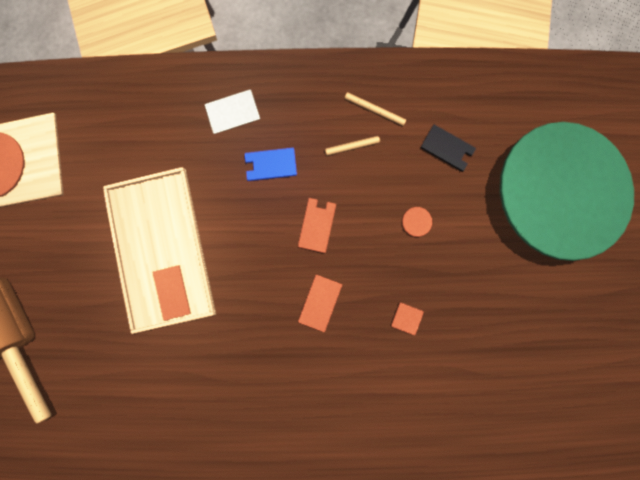

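The top view shows the tray around (160,250), with the first tile at (172,293). The plain tile is at (320,303) and the notched one at (317,225) with its notch up (far). Next I measure them.

```bash
cat > m.py <<'E'
from h import *
def rects(i,p,amin=300):
    hsv=cv2.cvtColor(p,cv2.COLOR_RGB2HSV)
    m=((hsv[...,0]<14)&(hsv[...,1]>120)&(hsv[...,2]>135)).astype(np.uint8)
    m=cv2.morphologyEx(m,cv2.MORPH_OPEN,np.ones((3,3)))
    return m,[c for c in cv2.findContours(m,0,cv2.CHAIN_APPROX_NONE)[0] if cv2.contourArea(c)>amin]
def fit(i,c,z):
    w=onplane(i,c[:,0,:].astype(float),z)[:,:2]
    (cx,cy),(a,b),ang=cv2.minAreaRect((w*1000).astype(np.float32))
    if a<b: a,b,ang=b,a,ang+90
    return cx,cy,a,b,(ang+90)%180-90
if __name__=="__main__":
    i=bot.camera_info("top"); p=cv2.imread('pics/top0.png')[:,:,::-1]
    m,cs=rects(i,p)
    for c in cs:
        pc=c.mean(0)[0]; z=.016 if pc[0]<250 else .010
        print(pc.round(),cv2.contourArea(c),np.round(fit(i,c,z),1))
    # tray: light wood mask
    hsv=cv2.cvtColor(p,cv2.COLOR_RGB2HSV)
    t=((hsv[...,2]>150)).astype(np.uint8); t[:,:90]=0;t[:,230:]=0;t[:150]=0
    c=max(cv2.findContours(t,0,cv2.CHAIN_APPROX_NONE)[0],key=cv2.contourArea)
    print("tray",np.round(fit(i,cv2.convexHull(c),.02),1))
E
python3 m.py
```

```text
[407. 318.] 651.0 [ 439.  -212.3   47.2   47.   -22.4]
[  5. 326.] 425.0 [437.1 511.5  82.2  34.1   0.9]
[320. 303.] 1479.0 [470.1 -57.9  92.5  52.8 -21.7]
[171. 292.] 1312.5 [492.4 205.6  89.2  49.9  13.1]
[417. 221.] 702.5 [ 612.5 -235.8   54.7   54.5   88.9]
[317. 223.] 1376.0 [609.3 -55.4  92.8  54.2 -13.8]
[  9. 164.] 1084.5 [739.5 516.8 121.3  49.6   3.9]
tray [570.8 229.3 275.  159.8  12.2]
```

View pics/scene0.png

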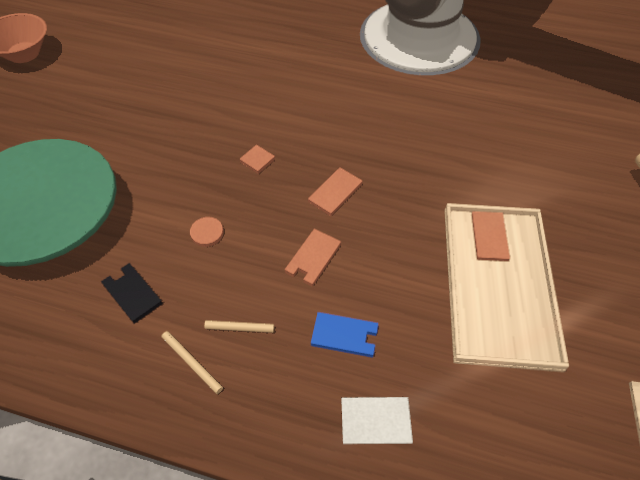

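Call:
{"name": "play_rows", "arguments": {
  "increments": [
    {"slide":[-29,-29,6],"angular":[0,0,0],"claw":1},
    {"slide":[-29,-29,6],"angular":[0,0,0],"claw":1},
    {"slide":[-29,-29,6],"angular":[0,0,0],"claw":1},
    {"slide":[-29,-29,6],"angular":[0,0,0],"claw":1},
    {"slide":[-29,-29,6],"angular":[0,0,0],"claw":1},
    {"slide":[-29,-29,6],"angular":[0,0,0],"claw":1},
    {"slide":[-29,-29,6],"angular":[0,0,0],"claw":1},
    {"slide":[-29,-29,6],"angular":[0,0,0],"claw":1}
  ]
}}

```text
time: 0.9
ee_pos: [0.3172, 0.2318, 0.2019]
tcp_rot: [-180.0, 0.0, 162.5]
wrist_force: [0.3, 0.5, 0.4]
opening: 0.0854
grasp_force: 0.0
```

Call:
{"name": "play_rows", "arguments": {
  "increments": [
    {"slide":[-29,-29,6],"angular":[0,0,0],"claw":1},
    {"slide":[-29,-29,6],"angular":[0,0,0],"claw":1},
    {"slide":[-29,-29,6],"angular":[0,0,0],"claw":1},
    {"slide":[-29,-29,6],"angular":[0,0,0],"claw":1},
    {"slide":[-29,-29,6],"angular":[0,0,0],"claw":1},
    {"slide":[-29,-29,6],"angular":[0,0,0],"claw":1},
    {"slide":[-29,-29,6],"angular":[0,0,0],"claw":1},
    {"slide":[0,0,0],"angular":[0,0,4],"claw":1}
  ]
}}

```text
time: 1.7
ee_pos: [0.4503, -0.0247, 0.1588]
tcp_rot: [-179.9, -0.1, 158.2]
wrist_force: [-0.6, 1.4, 0.3]
opening: 0.0853
grasp_force: 0.0
```

```bash
cat >> h.py <<'E'
from scipy.spatial.transform import Rotation as Ro
def go(pos_mm,rpy):
    o=bot.get_obs(); A=Ro.from_euler('xyz',o["tcp_rot"],degrees=True); B=Ro.from_euler('xyz',rpy,degrees=True)
    d=np.array(pos_mm)-np.array(o["ee_pos"])*1000
    print("t",o["time"],"q",np.round(o["q"],1),"pos",np.round(o["ee_pos"]*1000,1),"rpy",np.round(o["tcp_rot"],1))
    print("slide",A.inv().apply(d).round(1),"rot",np.degrees((A.inv()*B).as_rotvec()).round(1),"slide after turn",B.inv().apply(d).round(1))
E
python3 - <<'E'
from m import *
from h import go
go([470,-58,100],[180,0,158.3])
i,p=snap("wrist","w1.png")
o=bot.camera_info("wrist"); print(o)
m,cs=rects(i,p,1000)
for c in cs: print(c.mean(0),np.round(fit(i,c,.010),1))
E
```

```text
t 1.7 q [ -3.1  -9.4 -14.   85.5  -0.   18.7] pos [450.3 -24.7 158.8] rpy [-1.799e+02 -1.000e-01  1.582e+02]
slide [-30.7 -23.5  58.8] rot [-0.1 -0.1 -0.1] slide after turn [-30.6 -23.6  58.8]
{'fovy': 64.67971355167411, 'cx': 320.11509075856236, 'cy': 245.33167092770168, 'k1': -0.022286595125543426, 'R': array([[ 3.76354503e-01,  9.26475708e-01, -2.26462732e-04],
       [ 8.91077824e-01, -3.61908173e-01,  2.73866364e-01],
       [ 2.53648575e-01, -1.03272635e-01, -9.61767728e-01]]), 't': array([-0.146938  , -0.4193904 ,  0.17518302])}
[[614.15615616 169.67567568]] [493.9 185.8  98.1  38.3  -9. ]
[[327.85761155 210.91568241]] [460.2 -36.1 542.8 340.9  68.2]
```

View pics/w1.png

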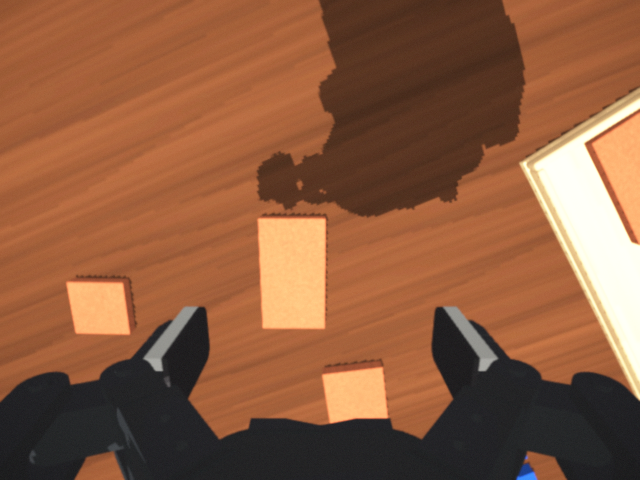

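The wrist view shows the plain tile at (293,272), almost aligned with the fingers. The square tile is at left and the notched one at the bottom (355,390). I'll measure it with a stricter mask.

```bash
cat >> m.py <<'E'
def seed(i,p,xy,z,tol=30,red=False):
    mask=np.zeros((482,642),np.uint8)
    q=cv2.GaussianBlur(np.ascontiguousarray(p),(3,3),0)
    ref=q[xy[1]-4:xy[1]+5,xy[0]-4:xy[0]+5].reshape(-1,3).mean(0)
    m=(np.abs(q.astype(float)-ref).max(2)<tol).astype(np.uint8)
    m=cv2.morphologyEx(m,cv2.MORPH_CLOSE,np.ones((3,3)));m=cv2.morphologyEx(m,cv2.MORPH_OPEN,np.ones((5,5)))
    n,l=cv2.connectedComponents(m); m=(l==l[xy[1],xy[0]]).astype(np.uint8)
    c=max(cv2.findContours(m,0,cv2.CHAIN_APPROX_NONE)[0],key=cv2.contourArea)
    return ref.round(),np.round(fit(i,c,z),1)
E
python3 - <<'E'
from m import *
p=cv2.imread('pics/w1.png')[:,:,::-1]; i=bot.camera_info("wrist")
for t in(20,30,40,50): print(seed(i,p,(293,272),.01,t))
E
```

```text
(array([255., 196., 128.]), array([471. , -56. ,  87.4,  47.6, -22. ]))
(array([255., 196., 128.]), array([470.7, -55.7,  88.2,  48.7, -22.2]))
(array([255., 196., 128.]), array([470.7, -55.8,  88.1,  49. , -22.1]))
(array([255., 196., 128.]), array([471.1, -56.1,  89. ,  49.2, -22. ]))
```

Call:
{"name": "play_rows", "arguments": {
  "increments": [
    {"slide":[-16,-11,33],"angular":[0,0,0],"claw":0.45},
    {"slide":[-15,-11,33],"angular":[0,0,0],"claw":0.45},
    {"slide":[0,0,32],"angular":[0,0,0],"claw":0.45},
    {"slide":[0,0,0],"angular":[0,0,0],"claw":0.45},
    {"slide":[0,0,0],"angular":[0,0,0],"claw":0.45}
  ]
}}

```text
time: 2.25
ee_pos: [0.4698, -0.0527, 0.0628]
tcp_rot: [-180.0, -0.1, 158.5]
wrist_force: [0.5, -0.2, 0.7]
opening: 0.0623
grasp_force: 0.0
```

```bash
python3 - <<'E'
from h import *
print(bot.tcp_to_tips, bot.get_obs()["opening"]); go([470.7,-56.8,23],[180,0,158])
E
```

```text
0.019 0.06231876806552731
t 2.25 q [ -6.4  -4.9 -20.6  74.4   0.   15.1] pos [469.8 -52.7  62.8] rpy [-1.800e+02 -1.000e-01  1.585e+02]
slide [-2.4 -3.5 39.8] rot [-0.  -0.1  0.5] slide after turn [-2.4 -3.5 39.8]
```

Call:
{"name": "play_rows", "arguments": {
  "increments": [
    {"slide":[-2,-4,15],"angular":[0,0,0.5],"claw":0.45},
    {"slide":[0,0,15],"angular":[0,0,0],"claw":0.45},
    {"slide":[0,0,9],"angular":[0,0,0],"claw":0.45},
    {"slide":[0,0,0],"angular":[0,0,0],"claw":0.45},
    {"slide":[0,0,0],"angular":[0,0,0],"claw":0.45}
  ]
}}

```text
time: 2.75
ee_pos: [0.4711, -0.0574, 0.0245]
tcp_rot: [180.0, 0.1, 158.0]
wrist_force: [0.2, -1.1, -0.3]
opening: 0.0622
grasp_force: 0.0
```

Call:
{"name": "play_rows", "arguments": {
  "increments": [
    {"slide":[0,0,0],"angular":[0,0,0],"claw":0},
    {"slide":[0,0,0],"angular":[0,0,0],"claw":0},
    {"slide":[0,0,0],"angular":[0,0,0],"claw":0},
    {"slide":[0,0,0],"angular":[0,0,0],"claw":0}
  ],
  "squeeze": 30
}}

```text
time: 3.15
ee_pos: [0.4713, -0.0576, 0.0249]
tcp_rot: [180.0, 0.1, 158.0]
wrist_force: [-2.6, 0.4, 7.1]
opening: 0.0478
grasp_force: 29.7
```

```bash
python3 - <<'E'
from h import *
i,p=snap("wrist","w2.png"); print(bot.get_obs()["opening"],bot.get_obs()["ee_pos"])
E
```

```text
0.04818934286298518 [ 0.47128868 -0.05753678  0.02488237]
```

View pics/w2.png

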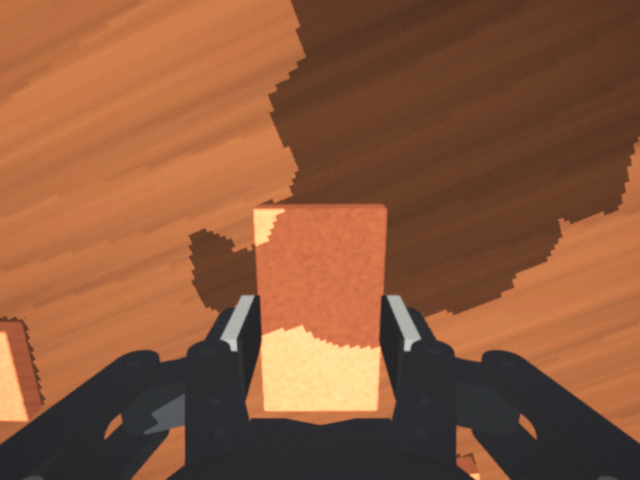

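Call:
{"name": "play_rows", "arguments": {
  "increments": [
    {"slide":[0,0,-20],"angular":[0,0,0],"claw":0},
    {"slide":[0,0,-45],"angular":[0,0,0],"claw":0},
    {"slide":[0,0,-45],"angular":[0,0,0],"claw":0},
    {"slide":[3,36,0],"angular":[0,0,0],"claw":0},
    {"slide":[3,36,0],"angular":[0,0,0],"claw":0},
    {"slide":[3,36,0],"angular":[0,0,0],"claw":0},
    {"slide":[3,36,0],"angular":[0,0,0],"claw":0},
    {"slide":[3,36,0],"angular":[0,0,0],"claw":0}
  ]
}}

```text
time: 4.0
ee_pos: [0.5246, 0.1165, 0.134]
tcp_rot: [180.0, 0.0, 158.0]
wrist_force: [0.5, -0.8, -0.8]
opening: 0.0474
grasp_force: 31.3
```

Call:
{"name": "play_rows", "arguments": {
  "increments": [
    {"slide":[3,36,0],"angular":[0,0,0],"claw":0},
    {"slide":[3,36,0],"angular":[0,0,0],"claw":0},
    {"slide":[3,36,0],"angular":[0,0,0],"claw":0},
    {"slide":[0,0,0],"angular":[0,0,-8.5],"claw":0},
    {"slide":[0,0,0],"angular":[0,0,-8.5],"claw":0},
    {"slide":[0,0,0],"angular":[0,0,-8.5],"claw":0},
    {"slide":[0,0,0],"angular":[0,0,-8.5],"claw":0},
    {"slide":[0,0,0],"angular":[0,0,0],"claw":0}
  ]
}}

```text
time: 4.8
ee_pos: [0.5564, 0.2185, 0.1338]
tcp_rot: [180.0, 0.0, -167.9]
wrist_force: [-1.0, 0.8, -1.2]
opening: 0.0478
grasp_force: 31.3
```

```bash
python3 - <<'E'
from h import *
go([560,220,100],[180,0,192.5])
i,p=snap("wrist","w3.png"); print(i)
E
```

```text
t 4.8 q [21.4 10.7  3.6 82.8  0.   9.3] pos [556.4 218.5 133.8] rpy [ 180.     0.  -167.9]
slide [-3.8  0.7 33.8] rot [ 0.   0.  -0.4] slide after turn [-3.8  0.7 33.8]
{'fovy': 64.67971355167411, 'cx': 320.11509075856236, 'cy': 245.33167092770168, 'k1': -0.022286595125543426, 'R': array([[-2.09756012e-01,  9.77753669e-01,  4.21099002e-04],
       [ 9.39725731e-01,  2.01478955e-01,  2.76263969e-01],
       [ 2.70033267e-01,  5.83437460e-02, -9.61081704e-01]]), 't': array([-0.09660268, -0.57033436,  0.10417821])}
```

View pics/w3.png

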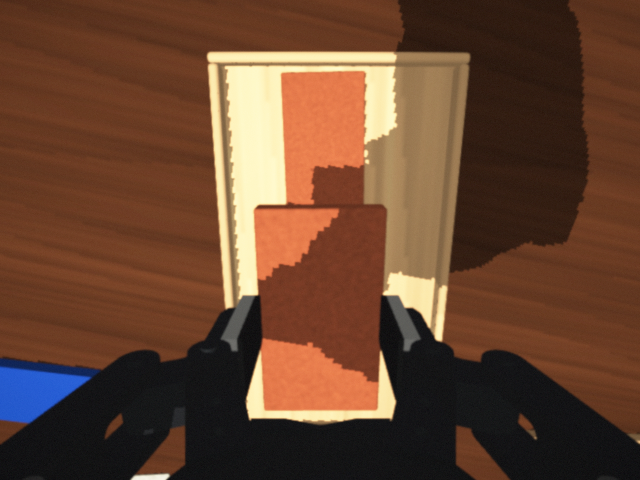

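The held tile lines up well, and the first tile's near corners are visible at (281,73) and (365,71). Its sides reach (286,205) and (364,205). The near tray rim runs from (209,55) to (469,55).

```bash
python3 - <<'E'
from h import *
i=bot.camera_info("wrist")
w=onplane(i,[[281.5,72.5],[365,71],[286,203],[364,203]],.016)*1000
print(w.round(1))
for a,b in((0,2),(1,3),(1,0)):
    d=w[b]-w[a]; print(np.degrees(np.arctan2(d[1],d[0])).round(2),np.linalg.norm(d).round(1))
r=onplane(i,[[209,53],[469,53]],.02)*1000; d=r[0]-r[1]; print(r.round(1),np.degrees(np.arctan2(d[1],d[0])),np.linalg.norm(d))
h=onplane(i,[[255,206],[386,206],[262,409],[378,409]],.1189)*1000; print(h.round(1),h.mean(0))
a=np.radians(12.5); print("first centre",(w[:2].mean(0)[:2]+45*np.array([np.cos(a),np.sin(a)])))
E
```

```text
[[456.4 174.   16. ]
 [445.6 222.   16. ]
 [532.2 190.7  16. ]
 [522.  239.8  16. ]]
12.39 77.6
13.11 78.5
-77.24 49.2
[[455.1 131.9  20. ]
 [424.4 277.9  20. ]] -78.14345076901847 149.1690812757698
[[516.6 185.1 118.9]
 [506.7 232.6 118.9]
 [604.6 202.2 118.9]
 [594.2 251.8 118.9]] [555.53831584 217.93326553 118.9       ]
first centre [494.91820159 207.72011622]
```

Call:
{"name": "play_rows", "arguments": {
  "increments": [
    {"slide":[0,0,20],"angular":[0,0,-0.4],"claw":0},
    {"slide":[0,0,20],"angular":[0,4.3,0],"claw":0},
    {"slide":[0,0,0],"angular":[0,4.3,0],"claw":0},
    {"slide":[0,0,0],"angular":[0,0,0],"claw":0},
    {"slide":[0,0,0],"angular":[0,0,0],"claw":0}
  ]
}}

```text
time: 5.35
ee_pos: [0.5569, 0.2185, 0.0931]
tcp_rot: [-180.0, -8.5, -167.8]
wrist_force: [0.3, 0.6, -1.1]
opening: 0.048
grasp_force: 31.3
```

```bash
python3 - <<'E'
from h import *
go([562.2,222,45],[180,-8.7,192.4])
E
```

```text
t 5.35 q [20.9 19.7  9.4 88.2  1.3  8.6] pos [556.9 218.5  93.1] rpy [-180.    -8.5 -167.8]
slide [-13.    2.3  46.7] rot [ 0.   0.2 -0.2] slide after turn [-13.2   2.3  46.7]
```

Call:
{"name": "play_rows", "arguments": {
  "increments": [
    {"slide":[-7,1,24],"angular":[0,0,0],"claw":0},
    {"slide":[-6,1,23],"angular":[0,0.2,0],"claw":0},
    {"slide":[0,0,0],"angular":[0,0,0],"claw":0},
    {"slide":[-0.5,0,3],"angular":[0,0,0],"claw":0},
    {"slide":[-0.4,0,2.5],"angular":[0,0,0],"claw":0},
    {"slide":[0,0,0],"angular":[0,0,0],"claw":0},
    {"slide":[0,0,0],"angular":[0,0,0],"claw":0}
  ]
}}

```text
time: 6.05
ee_pos: [0.562, 0.2217, 0.0403]
tcp_rot: [180.0, -8.7, -167.6]
wrist_force: [-0.4, 0.2, -0.7]
opening: 0.0477
grasp_force: 31.4
```

Call:
{"name": "play_rows", "arguments": {
  "increments": [
    {"slide":[-0.2,0,1.5],"angular":[0,0,0],"claw":0},
    {"slide":[-0.1,0,1],"angular":[0,0,0],"claw":0},
    {"slide":[0,0,0],"angular":[0,0,0],"claw":0},
    {"slide":[0,0,0],"angular":[0,0,0],"claw":0}
  ]
}}

```text
time: 6.45
ee_pos: [0.5618, 0.2217, 0.0375]
tcp_rot: [180.0, -8.7, -167.6]
wrist_force: [0.1, 0.1, 5.7]
opening: 0.0477
grasp_force: 32.9
```

Call:
{"name": "play_rows", "arguments": {
  "increments": [
    {"slide":[0,0,0],"angular":[0,0,0],"claw":0.4},
    {"slide":[0,0,0],"angular":[0,0,0],"claw":0.4},
    {"slide":[0,0,0],"angular":[0,0,0],"claw":0.4},
    {"slide":[0,0,-10],"angular":[0,0,0],"claw":0.4},
    {"slide":[0,0,-25],"angular":[0,0,0],"claw":0.4},
    {"slide":[0,0,-40],"angular":[0,-4.3,0],"claw":0.4},
    {"slide":[0,0,-30],"angular":[0,-4.4,0],"claw":0.4},
    {"slide":[0,0,0],"angular":[0,0,0],"claw":0.4}
  ]
}}

```text
time: 7.25
ee_pos: [0.5766, 0.2252, 0.1476]
tcp_rot: [179.9, 0.5, -167.6]
wrist_force: [1.3, -0.1, 0.7]
opening: 0.0599
grasp_force: 0.0
```

```bash
python3 - <<'E'
from h import *
i,p=snap("wrist","w4.png"); go([610,-55,100],[180,0,166]); np.savez('w4.npz',R=i["R"],t=i["t"])
E
```

```text
t 7.3 q [21.3 13.3  7.8 84.2  0.   8.9] pos [575.8 225.  144.8] rpy [ 179.9    0.3 -167.6]
slide [  26.8 -280.8   44.5] rot [ 0.1  0.2 26.4] slide after turn [-100.9 -263.4   44.8]
```

View pics/w4.png

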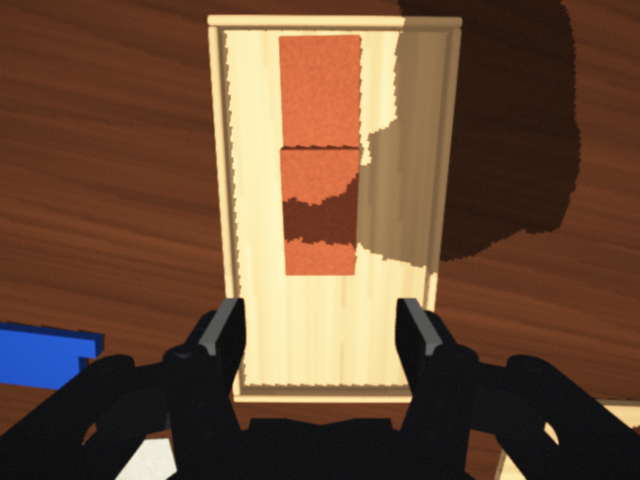

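The plain tile lies in line over the first: its near edge is at row ~150 (columns 281–358), its far edge at row ~275 (286–355). The first tile's near edge is at row 36.

```bash
python3 - <<'E'
from h import *
i=bot.camera_info("wrist"); z=np.load('w4.npz'); i["R"]=z["R"]; i["t"]=z["t"]
f=onplane(i,[[280,37],[360,35.5]],.016)[:,:2]*1000; n=onplane(i,[[281,150],[358,149]],.0295)[:,:2]*1000; e=onplane(i,[[286,275],[355,275]],.0159)[:,:2]*1000
a=np.radians(12.4);U=np.array([[np.cos(a),np.sin(a)],[-np.sin(a),np.cos(a)]])
for k in(f,n,e): print(k.round(1).tolist(),(U@k.mean(0)).round(1))
t=cv2.imread('pics/top0.png')[:,:,::-1]
i,p=snap("top","top1.png")
E
python3 - <<'E'
import sys; sys.path.insert(0,'.')
import os; os.chdir('.')
from m import *
i=bot.camera_info("top");p=cv2.imread('pics/top1.png')[:,:,::-1]
for c in rects(i,p)[1]: print(c.mean(0)[0].round(),np.round(fit(i,c,.010),1))
E
```

```text
[[457.1, 173.9], [445.9, 221.2]] [483.4  96. ]
[[521.8, 188.2], [511.0, 234.7]] [549.8  95.6]
[[607.7, 206.8], [597.1, 255.3]] [637.9  96.3]
[407. 318.] [ 438.9 -212.1   46.7   46.4  -22.4]
[171. 289.] [499.6 210.7 105.7  54.1  14.3]
[417. 221.] [ 612.1 -236.4   54.8   54.2   62.1]
[317. 224.] [609.5 -55.4  92.3  53.4 -13.7]
```

Call:
{"name": "play_rows", "arguments": {
  "increments": [
    {"slide":[4,-36,0],"angular":[0,0,0],"claw":0.45},
    {"slide":[4,-35,0],"angular":[0,0,0],"claw":0.45},
    {"slide":[4,-35,5],"angular":[0,0,0],"claw":0.45},
    {"slide":[3,-35,5],"angular":[0,0,0],"claw":0.45},
    {"slide":[3,-35,5],"angular":[0,0,0],"claw":0.45},
    {"slide":[3,-35,5],"angular":[0,0,0],"claw":0.45},
    {"slide":[3,-35,5],"angular":[0,0,0],"claw":0.45},
    {"slide":[3,-35,0],"angular":[0,0,0],"claw":0.45}
  ]
}}

```text
time: 8.15
ee_pos: [0.608, -0.0571, 0.1135]
tcp_rot: [179.9, -0.3, -167.6]
wrist_force: [0.4, 0.1, 0.1]
opening: 0.0618
grasp_force: 0.0
```

Call:
{"name": "play_rows", "arguments": {
  "increments": [
    {"slide":[0,0,0],"angular":[0,0,6.5],"claw":0.45},
    {"slide":[0,0,0],"angular":[0,0,6.5],"claw":0.45},
    {"slide":[0,0,0],"angular":[0,0,6.5],"claw":0.45},
    {"slide":[0,0,0],"angular":[0,0,6.5],"claw":0.45},
    {"slide":[0,0,0],"angular":[0,0,0],"claw":0.45},
    {"slide":[0,0,0],"angular":[0,0,0],"claw":0.45}
  ]
}}

```text
time: 8.75
ee_pos: [0.6086, -0.0557, 0.1148]
tcp_rot: [-179.9, -0.2, 166.6]
wrist_force: [-0.3, 0.8, -0.4]
opening: 0.0619
grasp_force: 0.0
```

```bash
python3 - <<'E'
from h import *
i,p=snap("wrist","w5.png"); go([609,-55,60],[180,0,166.3])
E
```

```text
t 8.8 q [-5.2 13.   4.1 81.4 -0.   8.2] pos [608.7 -55.7 115. ] rpy [-179.9   -0.2  166.6]
slide [-0.4  0.8 55. ] rot [-0.1 -0.2  0.3] slide after turn [-0.2  0.7 55. ]
```

View pics/w5.png

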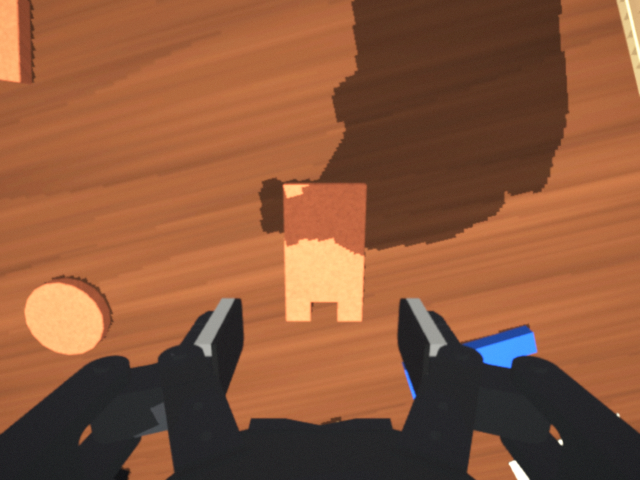

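The notched tile is centred under the jaws: near corners (284,184) and (366,184), far corners (287,321) and (362,321). The blue look-alike starts at about (405,370), so I'll check its clearance.

```bash
python3 - <<'E'
from h import *
i=bot.camera_info("wrist")
w=onplane(i,[[284,184],[366,184],[287,321],[362,321]],.01)[:,:2]*1000
d=w[2]-w[0]+w[3]-w[1]
print(w.round(1).tolist(),w.mean(0),np.degrees(np.arctan2(d[1],d[0])))
c=w.mean(0); ti=bot.camera_info("top")
b=onplane(ti,[[249,178],[296,176],[246,155]],.01)[:,:2]*1000
a=np.radians(-13.5); U=np.array([[np.cos(a),np.sin(a)],[-np.sin(a),np.cos(a)]])
print((U@(b-c).T).T.round(0))
go([*c,23],[180,0,166.3])
E
```

```text
[[561.4, -67.4], [572.9, -19.4], [649.7, -88.9], [661.3, -40.2]] [611.32158813 -53.9650125 ] -13.463383851617314
[[ 55. 137.]
 [ 77.  54.]
 [ 96. 152.]]
t 8.8 q [-5.2 13.   4.1 81.4 -0.   8.2] pos [608.7 -55.7 115. ] rpy [-179.9   -0.2  166.6]
slide [-2.5  2.4 92. ] rot [-0.1 -0.2  0.3] slide after turn [-2.2  2.3 92. ]
```

Call:
{"name": "play_rows", "arguments": {
  "increments": [
    {"slide":[-1,1,30],"angular":[0,0,0.2],"claw":0.45},
    {"slide":[-1,1,30],"angular":[0,0,0],"claw":0.45},
    {"slide":[0,0,20],"angular":[0,0,0],"claw":0.45},
    {"slide":[0,0,10],"angular":[0,0,0],"claw":0.45},
    {"slide":[0,0,0],"angular":[0,0,0],"claw":0.45},
    {"slide":[0,0,0],"angular":[0,0,0],"claw":0.45}
  ]
}}

```text
time: 9.4
ee_pos: [0.6116, -0.0543, 0.0268]
tcp_rot: [-180.0, -0.0, 166.2]
wrist_force: [0.8, -0.4, 1.3]
opening: 0.0617
grasp_force: 0.0
```

Call:
{"name": "play_rows", "arguments": {
  "increments": [
    {"slide":[0,0,0],"angular":[0,0,0],"claw":0},
    {"slide":[0,0,0],"angular":[0,0,0],"claw":0},
    {"slide":[0,0,0],"angular":[0,0,0],"claw":0},
    {"slide":[0,0,0],"angular":[0,0,0],"claw":0}
  ],
  "squeeze": 30
}}

```text
time: 9.8
ee_pos: [0.6119, -0.0543, 0.0272]
tcp_rot: [-180.0, 0.0, 166.2]
wrist_force: [-1.0, 0.1, 6.1]
opening: 0.043
grasp_force: 3.1
```

```bash
python3 - <<'E'
from h import *
a=np.radians(12.4);U=np.array([[np.cos(a),np.sin(a)],[-np.sin(a),np.cos(a)]])
print(U.T@[657.3+3.8,96])
go([*(U.T@[657.3+3.8,96]),130],[180,0,192.4])
E
```

```text
[625.0634518  235.72206351]
t 9.8 q [-5.1 15.2 -3.  71.7 -0.   8.8] pos [611.9 -54.3  27.2] rpy [-180.     0.   166.2]
slide [  56.4  284.8 -103. ] rot [ -0.    0.  -26.2] slide after turn [ -75.1  280.5 -102.8]
```

Call:
{"name": "play_rows", "arguments": {
  "increments": [
    {"slide":[0,0,-10],"angular":[0,0,0],"claw":0.45},
    {"slide":[0,0,0],"angular":[0,0,0],"claw":0.45},
    {"slide":[0,0,0],"angular":[0,0,0],"claw":0.45},
    {"slide":[0,0,0],"angular":[0,0,0],"claw":0.45}
  ]
}}

```text
time: 10.2
ee_pos: [0.611, -0.0542, 0.0357]
tcp_rot: [-180.0, -0.1, 166.2]
wrist_force: [0.4, -0.2, -0.3]
opening: 0.062
grasp_force: 0.0
```

```bash
python3 - <<'E'
from h import *
i,p=snap("wrist","w6.png"); print(bot.get_obs()["opening"]); go([611.5,-54.3,21],[180,0,166.3])
E
```

```text
0.06201520452278919
t 10.25 q [-5.1 14.9 -2.4 72.8 -0.   8.8] pos [611.  -54.3  35.5] rpy [-1.799e+02 -1.000e-01  1.662e+02]
slide [-0.5  0.1 14.5] rot [-0.1 -0.1 -0.1] slide after turn [-0.5  0.1 14.5]
```

View pics/w6.png

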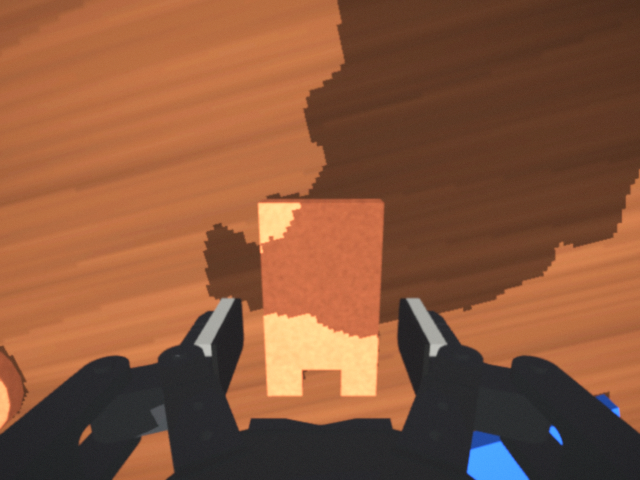

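The tile, corners about (259,202) to (377,395), is undisturbed; the pads had closed too high. I'll regrip lower.

Call:
{"name": "play_rows", "arguments": {
  "increments": [
    {"slide":[0,0,7],"angular":[0,0,0],"claw":0.45},
    {"slide":[0,0,7],"angular":[0,0,0],"claw":0.45},
    {"slide":[0,0,0],"angular":[0,0,0],"claw":0.45},
    {"slide":[0,0,0],"angular":[0,0,0],"claw":0.45}
  ],
  "squeeze": 30
}}

```text
time: 10.65
ee_pos: [0.6108, -0.0543, 0.0212]
tcp_rot: [-179.9, -0.2, 166.2]
wrist_force: [0.1, -0.1, -0.2]
opening: 0.0619
grasp_force: 0.0
```

Call:
{"name": "play_rows", "arguments": {
  "increments": [
    {"slide":[0,0,0],"angular":[0,0,0],"claw":0},
    {"slide":[0,0,0],"angular":[0,0,0],"claw":0},
    {"slide":[0,0,0],"angular":[0,0,0],"claw":0},
    {"slide":[0,0,0],"angular":[0,0,0],"claw":0}
  ]
}}

```text
time: 11.05
ee_pos: [0.6114, -0.0543, 0.0222]
tcp_rot: [-180.0, -0.1, 166.2]
wrist_force: [0.6, -1.4, 1.6]
opening: 0.0488
grasp_force: 31.4
```

Call:
{"name": "play_rows", "arguments": {
  "increments": [
    {"slide":[0,0,-20],"angular":[0,0,0],"claw":0},
    {"slide":[0,0,-40],"angular":[0,0,0],"claw":0},
    {"slide":[0,0,-40],"angular":[0,0,0],"claw":0},
    {"slide":[7,36,0],"angular":[0,0,0],"claw":0},
    {"slide":[7,36,0],"angular":[0,0,0],"claw":0},
    {"slide":[7,36,0],"angular":[0,0,0],"claw":0},
    {"slide":[7,36,0],"angular":[0,0,0],"claw":0},
    {"slide":[7,36,0],"angular":[0,0,0],"claw":0}
  ]
}}

```text
time: 11.85
ee_pos: [0.6201, 0.1303, 0.1216]
tcp_rot: [-179.9, -0.1, 166.2]
wrist_force: [1.3, 0.3, -1.0]
opening: 0.0487
grasp_force: 31.4
```

Call:
{"name": "play_rows", "arguments": {
  "increments": [
    {"slide":[7,35,0],"angular":[0,0,0],"claw":0},
    {"slide":[7,35,0],"angular":[0,0,-6],"claw":0},
    {"slide":[7,35,0],"angular":[0,0,-6],"claw":0},
    {"slide":[0,0,0],"angular":[0,0,-7],"claw":0},
    {"slide":[0,0,0],"angular":[0,0,-7.2],"claw":0},
    {"slide":[0,0,0],"angular":[0,4.4,0],"claw":0},
    {"slide":[0,0,0],"angular":[0,4.5,0],"claw":0},
    {"slide":[0,0,0],"angular":[0,0,0],"claw":0}
  ]
}}

```text
time: 12.65
ee_pos: [0.6216, 0.2358, 0.1187]
tcp_rot: [-180.0, -9.3, -167.6]
wrist_force: [-0.5, -0.3, -1.6]
opening: 0.049
grasp_force: 31.5
```

```bash
python3 - <<'E'
from h import *
go([624.7,235.6,43],[180,-8.9,192.4])
i,p=snap("wrist","w7.png"); print(bot.get_obs()["opening"])
E
```

```text
t 12.65 q [20.3 30.1 26.1 95.3  1.2  7.8] pos [621.6 235.8 118.7] rpy [-180.    -9.3 -167.6]
slide [-15.2  -0.8  74.2] rot [-0.  -0.4 -0. ] slide after turn [-14.6  -0.9  74.4]
0.0485544262457043
```

View pics/w7.png

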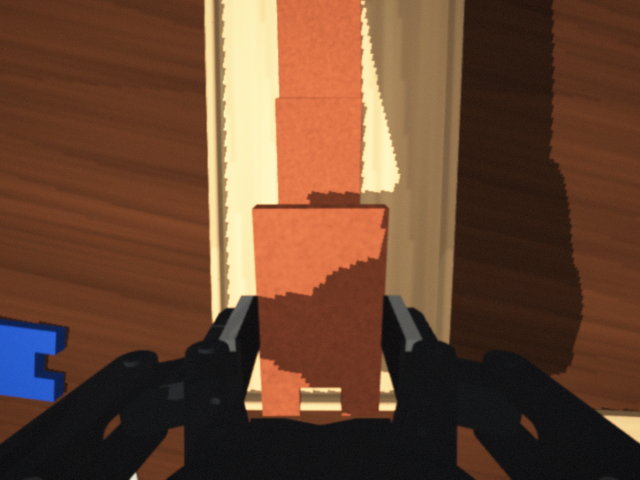

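The notched tile is held square, notch far, and is aligned over the row. The plain tile's near edge shows at row 97 and looks in line. Descend.

Call:
{"name": "play_rows", "arguments": {
  "increments": [
    {"slide":[-5,0,25],"angular":[0,0,0],"claw":0},
    {"slide":[-5,-1,25],"angular":[0,0,0],"claw":0},
    {"slide":[-5,0,24],"angular":[0,-0.3,0],"claw":0},
    {"slide":[0,0,0],"angular":[0,0,0],"claw":0},
    {"slide":[-0.5,0,3],"angular":[0,0,0],"claw":0},
    {"slide":[-0.3,0,2],"angular":[0,0,0],"claw":0},
    {"slide":[0,0,0],"angular":[0,0,0],"claw":0},
    {"slide":[0,0,0],"angular":[0,0,0],"claw":0}
  ]
}}

```text
time: 13.5
ee_pos: [0.6251, 0.2357, 0.0423]
tcp_rot: [180.0, -8.6, -167.6]
wrist_force: [-0.7, 0.0, -0.7]
opening: 0.0488
grasp_force: 31.5
```

Call:
{"name": "play_rows", "arguments": {
  "increments": [
    {"slide":[-0.5,0,3],"angular":[0,0,0],"claw":0},
    {"slide":[-0.2,0,1.5],"angular":[0,0,0],"claw":0},
    {"slide":[0,0,0],"angular":[0,0,0],"claw":0},
    {"slide":[0,0,0],"angular":[0,0,0],"claw":0}
  ]
}}

```text
time: 13.9
ee_pos: [0.6247, 0.2355, 0.0365]
tcp_rot: [-180.0, -8.7, -167.6]
wrist_force: [0.1, -0.1, -0.9]
opening: 0.0484
grasp_force: 31.5
```

Call:
{"name": "play_rows", "arguments": {
  "increments": [
    {"slide":[-0.2,0,1.2],"angular":[0,0,0],"claw":0},
    {"slide":[-0.1,0,0.8],"angular":[0,0,0],"claw":0},
    {"slide":[0,0,0],"angular":[0,0,0],"claw":0},
    {"slide":[0,0,0],"angular":[0,0,0],"claw":0}
  ]
}}

```text
time: 14.3
ee_pos: [0.6248, 0.2356, 0.0349]
tcp_rot: [180.0, -8.7, -167.6]
wrist_force: [0.4, -0.3, 1.8]
opening: 0.0486
grasp_force: 31.7
```

Light contact; release and retreat.

Call:
{"name": "play_rows", "arguments": {
  "increments": [
    {"slide":[0,0,0],"angular":[0,0,0],"claw":0.4},
    {"slide":[0,0,0],"angular":[0,0,0],"claw":0.4},
    {"slide":[0,0,0],"angular":[0,0,0],"claw":0.4},
    {"slide":[0,0,-10],"angular":[0,0,0],"claw":0.4},
    {"slide":[0,0,-25],"angular":[0,0,0],"claw":0.4},
    {"slide":[0,0,-40],"angular":[0,-4.3,0],"claw":0.4},
    {"slide":[0,0,-35],"angular":[0,-4.4,0],"claw":0.4},
    {"slide":[0,0,0],"angular":[0,0,0],"claw":0.4}
  ]
}}

```text
time: 15.1
ee_pos: [0.6401, 0.2394, 0.1519]
tcp_rot: [179.9, 0.7, -167.6]
wrist_force: [0.2, 0.9, 1.0]
opening: 0.06
grasp_force: 0.0
```

Call:
{"name": "play_rows", "arguments": {
  "increments": [
    {"slide":[20,0,0],"angular":[0,0,0],"claw":0.4},
    {"slide":[0,0,0],"angular":[0,0,0],"claw":0.4},
    {"slide":[0,0,0],"angular":[0,0,0],"claw":0.4}
  ]
}}

```text
time: 15.4
ee_pos: [0.619, 0.2344, 0.1442]
tcp_rot: [180.0, 0.0, -167.6]
wrist_force: [0.1, 0.0, -0.3]
opening: 0.0599
grasp_force: 0.0
```

```bash
python3 - <<'E'
from h import *
i,p=snap("wrist","w8.png"); np.savez('w8.npz',R=i["R"],t=i["t"]); print(bot.get_obs()["ee_pos"])
E
```

```text
[0.61921498 0.23440852 0.14390447]
```

View pics/w8.png

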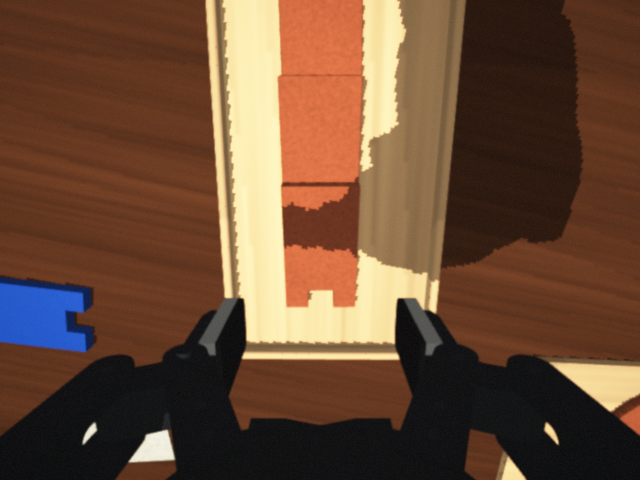

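All three tiles form one straight shingled row: plain near edge at row 75, notched near edge at row 185, notched far edge at row 306. I'll run a quick number check before handing in.

```bash
python3 - <<'E'
from h import *
i=bot.camera_info("wrist")
a=np.radians(12.4);U=np.array([[np.cos(a),np.sin(a)],[-np.sin(a),np.cos(a)]])
for px,z in(([[279,75],[363,75]],.0298),([[282,185],[359,184]],.0298),([[287,306],[355,306]],.0159)):
    k=onplane(i,px,z)[:,:2]*1000; print((U@k.mean(0)).round(1))
E
```

```text
[550.   96.2]
[613.4  95.8]
[702.8  96.2]
```

```bash
python3 -c "
from workcell import bot
print(bot.job_done())"
```

```text
the job is handed in; nothing more can be done
None
```

I laid the plain and then the notched tile as a straight shingled row and handed the job in at about 15 s: both are spaced about 64 mm on by camera, within 1 mm sideways, and the first tile shows no visible shift; no verdict was returned.

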